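# Switch on a panel scanner's bench electronics in order

## Task

Switch the scanner bench on, in this order: first push the raised end of the power strip's rocker all the way down, then push the large round key on its control box fully in, and last push the long bar key on its control box fully in; rocker and keys stay where they are pushed. Only press with the fingertips: do not pick up or shove the boxes, do not press the keys of the box with two square keys, leave everything else on the table where it is, and finish with the hand clear.

Things in the scene. Friction and masses are not known exactly. Their poses are not given: they have to be found in the camera images.
- strip: white power strip fixed flat on the table, 62 mm wide (its x), 300 mm long (its y), top 45 mm above the table; origin: centre of its underside. The only rocker sits on it 100 mm from the origin towards its +y end, two black plugs (up to 80 mm above the table) on the other half
- rocker_raised (a point): point on top of the raised half of the strip's black rocker, 18 mm from its pivot line. The rocker is a shallow V, 30 mm wide: two flat halves, each 26 mm long, meet at the pivot line across the strip, 50 mm above the table. At the start the half towards the strip's +y end slopes up (outer edge about 9 mm above the pivot line). Fully over, it lies level, its top 50 mm above the table
- rocker (a joint): rocker angle in rad: 0 to 0.03 at the start (off), 0.36 fully over (on, the other half then raised); turns as its raised half is pushed down, under about 3 to 4 N at 18 mm from the pivot, and stays where it is left
- round_box: loose grey metal control box, 80 x 90 mm and 50 mm high, about 0.85 kg, standing on the table; origin: centre of its underside, z up, x across its 80 mm side, y along its 90 mm side. One large round key in the middle of its top
- round_key_top (a point): centre of the top face of the round black key (36 mm across); 64 mm above the table when fully out, 56 mm when fully in. It slides straight down under about 3 N (friction only, no spring) and stays where it is pushed
- round_key (a joint): how far the round key is pushed in, m: 0 to 0.001 at the start, 0.008 fully in
- bar_box: loose grey metal control box, 80 x 90 mm and 50 mm high, about 0.85 kg, standing on the table; origin: centre of its underside, z up, x across its 80 mm side, y along its 90 mm side. One long bar key in the middle of its top
- bar_key_top (a point): centre of the top face of the long black bar key (20 mm along the box's x, 60 mm along its y); 64 mm above the table when fully out, 56 mm when fully in. It slides straight down under about 3 N (friction only, no spring) and stays where it is pushed
- bar_key (a joint): how far the bar key is pushed in, m: 0 to 0.001 at the start, 0.008 fully in
- twin_box: loose grey metal control box, 80 x 90 mm and 50 mm high, about 0.85 kg, standing on the table; origin: centre of its underside, z up, x across its 80 mm side, y along its 90 mm side. Two small square black keys, 20 x 20 mm, 21 mm either side of the middle along y, tops up to 64 mm above the table; to be left alone
- twin_left (a joint): how far the square key on the twin box's +y side is pushed in, m (0 to 0.001 at the start)
- twin_right (a joint): how far the square key on the twin box's -y side is pushed in, m (0 to 0.001 at the start)
- jar: bystander: small amber jar, 32 mm across, 62 mm high, loose between two of the boxes; origin: centre of its underside
- loupe: bystander: steel loupe, 36 mm across, 48 mm high, loose between two of the boxes; origin: centre of its underside
- weight: bystander: brass weight, 40 mm across, 52 mm high, loose left of the strip; origin: centre of its underside
- brush: bystander: brush lying loose right of the strip, along its x
- driver: bystander: screwdriver lying loose on the left, along its x
- cup: bystander: white mug, 72 mm across, 85 mm high, loose on the right; origin: centre of its underside
- spool: bystander: white ring-shaped spool, 64 mm across, 28 mm high, loose on the left; origin: centre of its underside
There are look-alikes about, which are no part of the job. Leave any orange look-alike of the bar_box alone. Leave any orange look-alike of the round_box alone.

How it is judged:
By the outcome, as a careful person would: the job done as asked, in the order asked, and still so for the second after the job is handed in, with the robot touching nothing.
It also fails if it takes over 48 s, if anything falls off the work surface, if the arm or the gripper's body presses on something with over 40 N, if the wrist force passes 120 N, or if a joint passes its speed limit or range.

## Robot

A 7-joint arm with a two-finger parallel gripper is mounted at the origin on the work surface. World frame = base frame: x ahead of the robot, y to its left, z up, the work surface at z = 0. Lengths are in m, angles in rad, forces in N, time in s.
With the tool pointing down it reaches from about 0.425 to 0.875 m from the base axis. Payload 4.7 kg.
Tool frame: the origin (TCP) lies on the centre line of the jaws, within the pads' length; the fingertips stand ahead of it and the grasp point (between the pads) lies 2 mm behind it (nose_length is the z of the fingertips in the tool frame, in m); z points along the fingers, y is the line along which they close (so a half turn about z gives the same grasp; the last joint's range is limited). The gripper opens to 87 mm and grips with 3 to 60 N. Pads are 19 mm wide; open, the fingers measure 117 mm over their backs; the gripper's body (75 mm by 190 mm) begins 51 mm behind the grasp point.
Start: joints at [-1.14, 0.321, -0.07, 1.45, 0.023, 1.371, -0.057], TCP at [0.263, 0.594, 0.24] pointing down, gripper open.
Joint ranges: [-2.86, 2.86], [-0.3, 2.09], [-1.38, 1.24], [0.06, 2.45], [-1.56, 4.7], [0.09, 2.05], [-2.69, 2.69]. Speed limits (rad/s): [2.57, 2.57, 3.14, 3.14, 3.14, 3.14, 3.14].

## Interface

Orientations are given as a rotation vector (axis times angle).
In Python, from bench import * gives the robot as it stands.
- The arm moves only by the tool send_rows, never from a script. Its arguments are lists of equal length, an entry for each row: "xyz": the shift along the tool's x, y, z in mm, a list of three; "dr": the turn, a rotation vector about the tool's x, y, z in rad, a list of three. A call has exactly 10 rows; each row is the pose to reach, as a shift and turn from the pose commanded when the call began, along the tool's axes at that moment; what a row does not reach only later rows make up. A row lasts 1/12 s, in which the tool goes at most 41.7 mm and 7.16 degrees, less where a joint would pass 70% of its speed; a pose out of reach is approached as far as the arm can. A call with a gripper value outside its range is refused whole. "jaw" is the finger opening in mm, from 0 to 87, set as the call begins (left out, the last holds). The fingers move at their own pace and stop on an object; "grip_force" is the grip in N (left out, the last holds). Time passes only in rows, so rows that repeat a pose let the fingers close, or fill a call up. It gives the time, the measured TCP pose, the force, the opening and the grip force at its end, in the units of the state.
- get_state(): the state, without advancing time (a new reading comes with each control period).
- get_image(name): name is "scene" or "side" or "wrist"; returns the picture (400x640x3 uint8, red, green, blue); there is no depth.
- calibration(name): a dict with "vfov" (degrees; the focal length in pixels is half the picture's height over the tangent of half this angle, whatever the lens; pixels are square), "cx", "cy" (the principal point, pixels), "rvec" (rotation vector, rad) and "tvec" (3), from world to camera coordinates, as OpenCV has them; the wrist camera has in their place "hand_eye" (4x4, takes a point from camera to tool coordinates, whose origin is the TCP and whose axes are the flange's). Camera axes: x right, y down, z forward; pixel columns grow to the right and rows downward; lengths in m; the calibration is good to about 2 mm. The wrist camera is an equidistant fisheye: a pixel r from the principal point sees the ray r / f radians off the axis. A picture is of the moment at which its call begins: read the wrist's pose just before it. calibration takes no time and is no camera call.
- close_job(): hands the job in; it is judged then, once.
The state is a dict: "time": time; "joint_positions": joint angles; "qd": joint speeds; "joint_torque": joint torques, N m; "position": TCP position; "tool_rot": TCP orientation; "ft_force": force on the tool from outside, world axes, zero at the start; "torque": the same for the moment, N m; "grip_width": opening from 0.0 (shut) to 1.0 (fully open); "grip_force": force on a finger pad.
Only numpy, scipy, OpenCV 4.12 (cv2) and the standard library are available. Lean on these libraries where they do the work, as an engineer would, in place of code of your own. Each camera call takes 0.05 s, during which the arm holds its last target. There are 200 camera calls.

## Working session

There is one attempt and no reset: what is moved stays moved. The work goes in short steps, Python scripts to look and compute and a tool call to move; the robot and the scene stay as the last step left them, time stands still between calls to the robot, and variables do not carry over. Pictures are saved under pics/ and viewed, at most 10 in all, crops included, and the job is handed in when it is done.

Besides the shell and the picture viewer there is one more tool, called after "Call:" as name(argument=value, ...) on one line, values as JSON. send_rows: Moves the arm, as the interface text tells. Its arguments: {"type":"object","properties":{"xyz":{"type":"array"},"dr":{"type":"array"},"jaw":{"type":"number"},"grip_force":{"type":"number"}},"required":["xyz","dr"]}

```bash
mkdir -p pics; python3 - <<'E'
from bench import *
import cv2
s=get_state();print({k:s[k] for k in('time','position','tool_rot','grip_width','ft_force')})
for n in("scene","side","wrist"):
    print(n,calibration(n)); cv2.imwrite(f"pics/{n}0.png",get_image(n)[:,:,::-1])
E
ls
```

```text
{'time': 0.0, 'position': array([0.26296082, 0.59386824, 0.238453  ]), 'tool_rot': array([-6.49795577e-01, -3.07335185e+00,  2.94518729e-03]), 'grip_width': 1.0023182398371684, 'ft_force': array([-0.09458294,  0.46023441, -0.03738405])}
scene {'vfov': 57.940510194428775, 'cx': 318.6076424644747, 'cy': 201.12818198617202, 'rvec': array([ 2.06883609,  1.4706057 , -0.54645163]), 'tvec': array([-0.13436626, -0.29747088,  1.33205298])}
side {'vfov': 45.326124749776106, 'cx': 321.95107853491487, 'cy': 200.6516673166457, 'rvec': array([ 0.19311701, -2.78031591,  1.28170078]), 'tvec': array([0.48136603, 0.09146832, 1.50571605])}
wrist {'vfov': 65.70646984690485, 'cx': 320.939098784788, 'cy': 206.50623991711876, 'hand_eye': array([[ 6.29169592e-04, -9.67634206e-01, -2.52356192e-01,
         6.92227181e-02],
       [ 9.99999777e-01,  5.51988727e-04,  3.76635414e-04,
         2.89102208e-04],
       [-2.25147537e-04, -2.52356372e-01,  9.67634337e-01,
        -1.44643302e-01],
       [ 0.00000000e+00,  0.00000000e+00,  0.00000000e+00,
         1.00000000e+00]])}
pics
```

View pics/scene0.png

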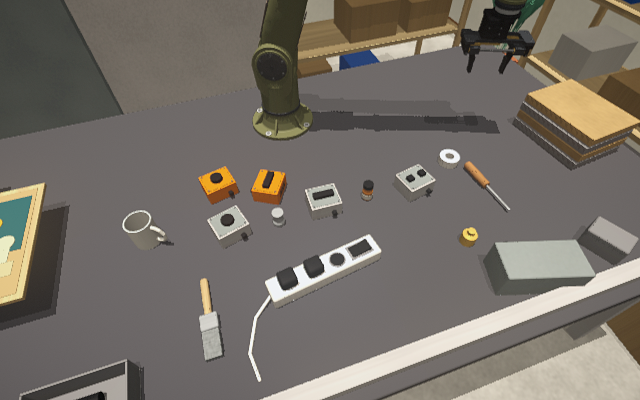

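View pics/side0.png

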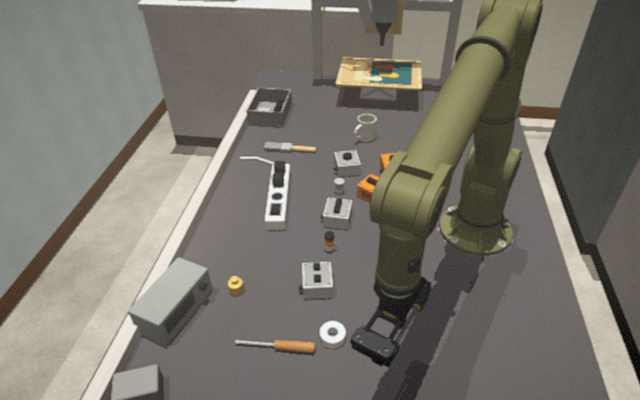

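The scene picture shows the round box key at about (228,220), the bar box key at (322,195), the twin box at (414,180), and the strip's rocker at (359,247). Orange look-alikes are at (218,182) and (269,183). In the side view the round key is at about (346,156), the bar key at (338,206) and the rocker at (276,209).

```bash
cat > h.py <<'E'
import numpy as np, cv2
from bench import *
from scipy.spatial.transform import Rotation as R
def ray(n,uv,pose=None):
    c=calibration(n); f=200/np.tan(np.radians(c['vfov'])/2)
    d=(np.array(uv,float)-[c['cx'],c['cy']])/f
    if n=='wrist':
        r=np.linalg.norm(d); v=np.r_[d/max(r,1e-9)*np.sin(r),np.cos(r)]
        M=np.array(c['hand_eye']); p,rv=pose; Q=R.from_rotvec(rv).as_matrix()
        return p+Q@M[:3,3], Q@M[:3,:3]@v
    Q=R.from_rotvec(c['rvec']).as_matrix()
    return -Q.T@c['tvec'], Q.T@np.r_[d,1]
def onz(n,uv,z,pose=None):
    o,d=ray(n,uv,pose); return o+d*(z-o[2])/d[2]
def blobs(im,mask,roi,amin=20):
    x0,y0,x1,y1=roi; m=np.zeros(mask.shape,np.uint8); m[y0:y1,x0:x1]=mask[y0:y1,x0:x1]
    cs,_=cv2.findContours(m,cv2.RETR_EXTERNAL,cv2.CHAIN_APPROX_NONE)
    return sorted([c for c in cs if cv2.contourArea(c)>=amin],key=cv2.contourArea,reverse=True)
E
python3 - <<'E'
from h import *
S={'scene':{'round':(212,208,244,236),'bar':(306,186,340,208),'rock':(346,236,374,260),'twin':(398,168,432,190)},
 'side':{'round':(335,150,360,166),'bar':(325,199,350,218),'rock':(266,200,286,220)}}
z={'round':.064,'bar':.064,'rock':.054,'twin':.064}
for n in S:
    im=cv2.imread(f'pics/{n}0.png'); m=(im.max(2)<60).astype(np.uint8)
    for k,r in S[n].items():
        for c in blobs(im,m,r,8)[:2]:
            M=cv2.moments(c); uv=(M['m10']/M['m00'],M['m01']/M['m00'])
            W=np.array([onz(n,p[0],z[k])[:2] for p in c],np.float32)
            print(n,k,np.round(uv,1),np.round(onz(n,uv,z[k])[:2],4),'rect',[np.round(v,3) for v in cv2.minAreaRect(W*1000)])
    # grey/white tops outlines
im=cv2.imread('pics/scene0.png')
for k,r,zz,t in(('strip',(262,230,386,306),.045,190),):
    m=(im.min(2)>t).astype(np.uint8)
    for c in blobs(im,m,r,100)[:2]:
        W=np.array([onz('scene',p[0],zz)[:2] for p in c],np.float32); print(k,cv2.minAreaRect(W*1000))
a=cv2.resize(im[165:310,205:440],None,fx=3.3,fy=3.3,interpolation=cv2.INTER_CUBIC);cv2.imwrite('pics/crop1.png',a)
E
```

```text
scene round [228.9 222.4] [ 0.4486 -0.2619] rect [array([ 443.238, -260.949]), array([23.848, 33.739]), np.float64(33.663)]
scene bar [323.9 195.2] [0.444  0.0076] rect [array([439.41 ,   6.618]), array([58.076, 23.765]), np.float64(88.67)]
scene twin [421.4 172.4] [0.4577 0.3071] rect [array([457.617, 305.946]), array([21.918, 23.02 ]), np.float64(8.941)]
scene twin [410.  177.9] [0.4662 0.2653] rect [array([465.736, 265.035]), array([20.259, 20.068]), np.float64(10.867)]
strip ((646.7796630859375, -75.28244018554688), (59.876487731933594, 323.2083740234375), 8.085878372192383)
```

View pics/crop1.png

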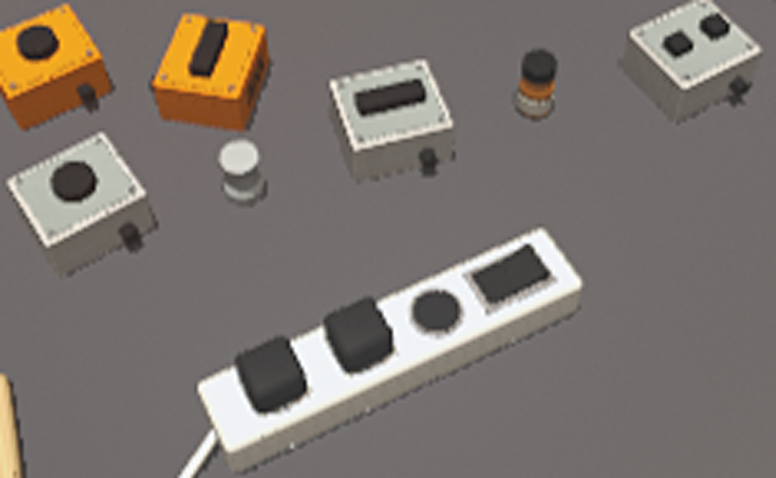

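The crop shows the round key centre at full-image (227.4,220.2), the bar key at (323.2,194.4) and the rocker centre at (360,248). The strip's top corners at its +y end are (370,234) and (381,251).

```bash
python3 - <<'E'
from h import *
u=lambda a,b:(205+(a+.5)/3.3-.5,165+(b+.5)/3.3-.5)
for k,p,z in(('round',(74,182),.064),('bar',(390,97),.064),('rock',(511,274),.05),('s1',(545,228),.045),('s2',(582,285),.045),('s3',(235,450),.045),('s4',(198,387),.045),
 ('roL',(478,290),.05),('roR',(543,259),.057)):
    print(k,np.round(onz('scene',u(*p),z)[:2],4))
im=cv2.imread('pics/side0.png')
for k,p,z in(('round',(346,156),.064),('bar',(338,206),.064),('rock',(276,209),.052)): print('side',k,np.round(onz('side',p,z)[:2],4))
s=get_state();print(R.from_rotvec(s['tool_rot']).as_matrix().round(3)); 
E
```

```text
round [ 0.4383 -0.2651]
bar [0.4391 0.006 ]
rock [0.6288 0.0386]
s1 [0.5954 0.0825]
s2 [0.6534 0.0877]
s3 [ 0.6952 -0.1991]
s4 [ 0.6392 -0.2125]
roL [0.6337 0.0092]
roR [0.6284 0.0649]
side round [ 0.4366 -0.2579]
side bar [0.4324 0.0155]
side rock [0.6267 0.0413]
[[-0.914  0.405 -0.   ]
 [ 0.405  0.914 -0.001]
 [-0.    -0.001 -1.   ]]
```

```bash
cat >> h.py <<'E'
def go(p,yaw=None):
    """print shift (mm, tool axes) and turn to reach TCP p with tool y at world angle yaw(deg), pointing down"""
    s=get_state(); Q=R.from_rotvec(s['tool_rot']).as_matrix()
    if yaw is None: yaw=np.degrees(np.arctan2(Q[1,1],Q[0,1]))
    a=np.radians(yaw); y=np.r_[np.cos(a),np.sin(a),0]; z=np.r_[0,0,-1.]; G=np.c_[np.cross(y,z),y,z]
    print('t',s['time'],'pos',s['position'].round(4),'shift',(Q.T@(np.array(p)-s['position'])*1000).round(1),'dr',R.from_matrix(Q.T@G).as_rotvec().round(4),'F',s['ft_force'].round(1),'grip',s['grip_width'])
E
python3 - <<'E'
from h import *
import bench
print([n for n in dir(bench) if not n.startswith('_')], getattr(bench,'nose_length',None), get_state().keys())
go([.628,.057,.2],8.3)
E
```

```text
['MotionError', 'calibration', 'close_job', 'get_image', 'get_state', 'nose_length'] 0.017 dict_keys(['time', 'joint_positions', 'qd', 'joint_torque', 'position', 'tool_rot', 'ft_force', 'torque', 'grip_force', 'grip_width'])
t 0.15 pos [0.263  0.594  0.2387] shift [-551.1 -343.2   39.3] dr [-1.3000e-03  8.0000e-04  1.0092e+00] F [ 0.2 -0.3 -0.1] grip 1.000317387090016
```

Call:
send_rows(xyz=[[-20, -12, 2], [-52, -32, 4], [-86, -53, 8], [-120, -74, 12], [-154, -95, 16], [-188, -116, 20], [-222, -137, 24], [-256, -158, 28], [-290, -180, 32], [-324, -202, 36]], dr=[[0, 0, 0.08], [0, 0, 0.18], [0, 0, 0.28], [0, 0, 0.38], [0, 0, 0.48], [0, 0, 0.58], [0, 0, 0.68], [0, 0, 0.78], [0, 0, 0.9], [0, 0, 1.0]], jaw=0)

```text
time: 0.98
position: [0.4783, 0.2766, 0.2033]
tool_rot: [-2.05, -2.38, -0.0]
ft_force: [-0.0, -0.1, -0.6]
grip_width: 0.324
grip_force: 0.0
```

```bash
python3 - <<'E'
from h import *
go([.60,.02,.2],8.3)
E
```

```text
t 0.9833 pos [0.4783 0.2766 0.2033] shift [-271.8   82.5    3.3] dr [ 0.     -0.0002  0.0036] F [-0.  -0.1 -0.6] grip 0.3239324474430126
```

Call:
send_rows(xyz=[[-30, 14, 0], [-65, 30, 0], [-100, 47, 1], [-135, 64, 2], [-170, 80, 2], [-200, 97, 3], [-225, 108, 3], [-240, 115, 3], [-240, 115, 3], [-240, 115, 3]], dr=[[0, 0, 0], [0, 0, 0], [0, 0, 0], [0, 0, 0], [0, 0, 0], [0, 0, 0], [0, 0, 0], [0, 0, 0], [0, 0, 0], [0, 0, 0.004]])

```text
time: 1.82
position: [0.628, 0.058, 0.2]
tool_rot: [-2.051, -2.379, 0.001]
ft_force: [-0.2, -0.1, -0.4]
grip_width: 0.006
grip_force: 0.0
```

```bash
python3 - <<'E'
from h import *
go([.628,.057,.09],8.3)
s=get_state(); im=get_image('wrist')[:,:,::-1]; cv2.imwrite('pics/w1.png',im); np.save('w1.npy',np.r_[s['position'],s['tool_rot']])
E
```

```text
t 1.8167 pos [0.628 0.058 0.2  ] shift [-1.0e+00 -1.0e-01  1.1e+02] dr [-0.001   0.0001  0.0028] F [-0.2 -0.1 -0.4] grip 0.005799391112037209
```

View pics/w1.png

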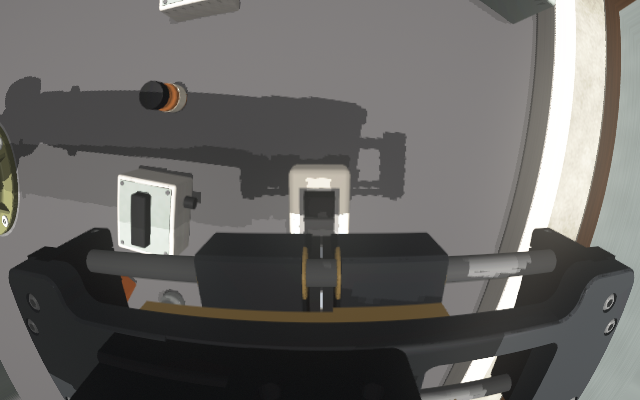

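The wrist view shows the strip's +y end centred at about column 320 (edges 290 to 350) and the rocker's outer edge at about (303..335, 191). The bar box is on the left, with its key around (140,220).

```bash
python3 - <<'E'
from h import *
v=np.load('w1.npy');P=(v[:3],v[3:])
for k,p,z in(('roL',(303.5,191),.058),('roR',(335,191),.058),('sL',(290.5,200),.045),('sR',(349,200),.045),('send',(320,166),.045),
 ('bar1',(141.5,192),.064),('bar2',(140,248),.064)): print(k,np.round(onz('wrist',p,z,P)[:2],4))
im=cv2.imread('pics/w1.png'); m=(im.max(2)<60).astype(np.uint8)
c=blobs(im,m,(120,180,165,256))[0]; W=np.array([onz('wrist',p[0],.064,P)[:2] for p in c],np.float32)*1000; print('bar',cv2.minAreaRect(W),W.min(0),W.max(0))
E
```

```text
roL [0.61   0.0651]
roR [0.6394 0.0695]
sL [0.598  0.0513]
sR [0.6557 0.0599]
send [0.6221 0.0893]
bar1 [0.4406 0.0418]
bar2 [ 0.4362 -0.0229]
bar ((439.0732116699219, 11.019712448120117), (22.426023483276367, 60.708438873291016), 0.050092365592718124) [427.83856 -19.332  ] [450.26663  41.37237]
```

Call:
send_rows(xyz=[[0, -1, 30], [0, -1, 65], [0, -1, 95], [0, -1, 110], [0, -1, 116], [0, -1, 121], [0, -1, 126], [0, -1, 130], [0, -1, 132], [0, -1, 133]], dr=[[0, 0, 0.003], [0, 0, 0.003], [0, 0, 0.003], [0, 0, 0.003], [0, 0, 0.003], [0, 0, 0.003], [0, 0, 0.003], [0, 0, 0.003], [0, 0, 0.003], [0, 0, 0.003]])

```text
time: 2.7
position: [0.628, 0.06, 0.0687]
tool_rot: [2.051, 2.379, 0.004]
ft_force: [-0.3, 2.6, 2.9]
grip_width: 0.004
grip_force: 1.5
```

Call:
send_rows(xyz=[[0, 0, 1], [0, 0, 2], [0, 0, 3], [0, 0, 4], [0, 0, 4], [0, 0, 4], [0, 0, 4], [0, 0, 4], [0, 0, 4], [0, 0, 4]], dr=[[0, 0, 0], [0, 0, 0], [0, 0, 0], [0, 0, 0], [0, 0, 0], [0, 0, 0], [0, 0, 0], [0, 0, 0], [0, 0, 0], [0, 0, 0]])

```text
time: 3.53
position: [0.6282, 0.0595, 0.0673]
tool_rot: [2.052, 2.378, 0.005]
ft_force: [-6.5, 2.2, 18.0]
grip_width: 0.006
grip_force: 9.1
```

```bash
python3 - <<'E'
from h import *
go([.50,-.26,.2],90)
E
```

```text
t 3.5333 pos [0.6282 0.0595 0.0673] shift [-297.  -173.3 -133.7] dr [ 3.5000e-03  4.0000e-04 -1.4237e+00] F [-6.5  2.2 18. ] grip 0.006415694965366221
```

Call:
send_rows(xyz=[[0, 0, -25], [0, 0, -60], [0, 0, -95], [-20, -12, -120], [-50, -29, -130], [-82, -48, -134], [-114, -66, -134], [-146, -85, -134], [-178, -104, -134], [-210, -122, -134]], dr=[[0, 0, 0], [0, 0, 0], [0, 0, -0.06], [0, 0, -0.17], [0, 0, -0.28], [0, 0, -0.39], [0, 0, -0.5], [0, 0, -0.61], [0, 0, -0.72], [0, 0, -0.83]])

```text
time: 4.37
position: [0.5358, -0.1697, 0.1977]
tool_rot: [0.913, 3.005, -0.001]
ft_force: [0.8, 0.6, 0.5]
grip_width: 0.005
grip_force: 0.0
```

```bash
python3 - <<'E'
from h import *
go([.50,-.26,.2],90)
E
```

```text
t 4.3667 pos [ 0.5358 -0.1697  0.1977] shift [-20.5 -95.   -2.3] dr [-0.001   0.0006 -0.5897] F [0.8 0.6 0.5] grip 0.005016467902349132
```

Call:
send_rows(xyz=[[-5, -25, -2], [-11, -52, -2], [-17, -78, -2], [-20, -92, -2], [-20, -95, -2], [-20, -95, -2], [-20, -95, -2], [-20, -95, -2], [-20, -95, -2], [-20, -95, -2]], dr=[[0, 0, -0.11], [0, 0, -0.22], [0, 0, -0.33], [0, 0, -0.44], [0, 0, -0.54], [0, 0, -0.59], [0, 0, -0.59], [0, 0, -0.59], [0, 0, -0.59], [0, 0, -0.59]])

```text
time: 5.2
position: [0.5007, -0.2566, 0.1995]
tool_rot: [-0.007, -3.141, 0.0]
ft_force: [0.4, -0.1, -0.5]
grip_width: 0.004
grip_force: 0.0
```

```bash
python3 - <<'E'
from h import *
s=get_state(); im=get_image('wrist')[:,:,::-1]; np.save('w2.npy',np.r_[s['position'],s['tool_rot']])
sc=get_image('scene')[:,:,::-1]; a=cv2.resize(sc[225:300,300:400],(640,480),interpolation=cv2.INTER_CUBIC)
cv2.imwrite('pics/w2.png',im)
cv2.imwrite('pics/rk.png',a)
E
```

```text
(no output)
```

View pics/w2.png

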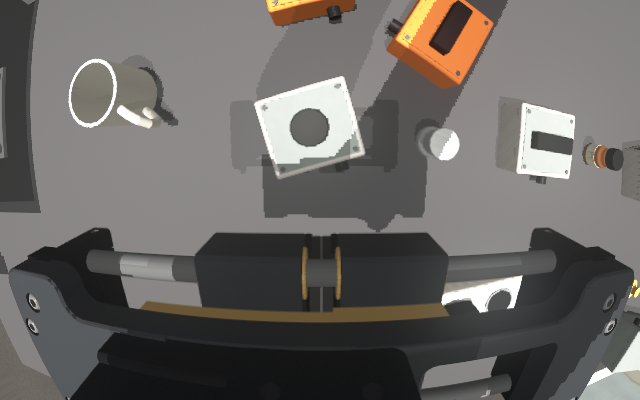

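View pics/rk.png

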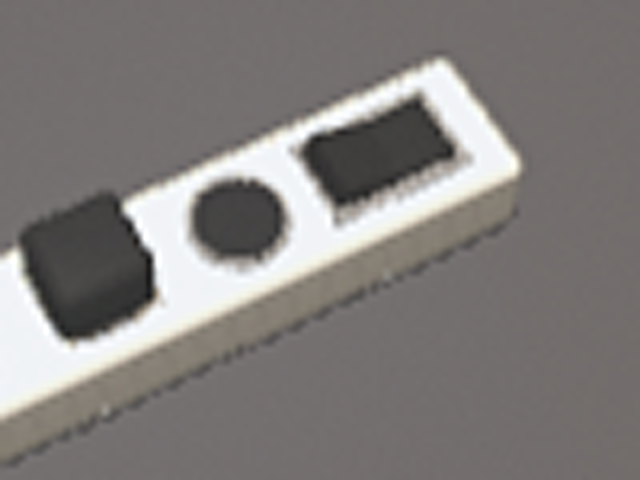

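The wrist view shows the round key at (309,127) and the bar key at about (552,142). The scene crop shows the rocker tipped over, with its inner half now raised.

```bash
python3 - <<'E'
from h import *
v=np.load('w2.npy');P=(v[:3],v[3:])
im=cv2.imread('pics/w2.png'); m=(im.max(2)<100).astype(np.uint8)
c=blobs(im,m,(280,100,338,155))[0]; W=np.array([onz('wrist',p[0],.064,P)[:2] for p in c],np.float32)*1000; print('round',cv2.minEnclosingCircle(W),cv2.fitEllipse(W))
for p in((309,127),(552,142)): print(onz('wrist',p,.064,P))
go([.438,-.262,.1],90)
E
```

```text
round ((431.09613037109375, -266.5646057128906), 17.401222229003906) ((430.9039611816406, -266.6038818359375), (32.0797119140625, 33.02852249145508), 14.135478019714355)
[ 0.43108191 -0.2664804   0.064     ]
[ 0.4319496  -0.00043674  0.064     ]
t 5.3 pos [ 0.5007 -0.2565  0.1995] shift [62.7 -5.7 99.5] dr [-0.0001 -0.     -0.0038] F [ 0.6 -0.2 -0.1] grip 0.0085916786087758
```

Call:
send_rows(xyz=[[30, -4, 5], [60, -9, 25], [65, -9, 60], [65, -9, 90], [65, -9, 106], [65, -9, 113], [65, -9, 118], [65, -9, 122], [65, -9, 126], [65, -9, 128]], dr=[[0, 0, 0], [0, 0, 0], [0, 0, 0], [0, 0, 0], [0, 0, 0], [0, 0, 0], [0, 0, 0], [0, 0, 0], [0, 0, 0], [0, 0, 0]])

```text
time: 6.13
position: [0.4364, -0.2657, 0.0732]
tool_rot: [0.006, 3.14, 0.0]
ft_force: [-7.8, 4.6, 24.5]
grip_width: 0.008
grip_force: 11.7
```

Call:
send_rows(xyz=[[0, 0, 1], [0, 0, 2], [0, 0, 2], [0, 0, 2], [0, 0, 2], [0, 0, 2], [0, 0, 2], [0, 0, 2], [0, 0, 2], [0, 0, 2]], dr=[[0, 0, 0], [0, 0, 0], [0, 0, 0], [0, 0, 0], [0, 0, 0], [0, 0, 0], [0, 0, 0], [0, 0, 0], [0, 0, 0], [0, 0, 0]])

```text
time: 6.97
position: [0.4364, -0.2658, 0.0732]
tool_rot: [0.006, 3.14, 0.002]
ft_force: [-8.9, 4.5, 22.5]
grip_width: 0.007
grip_force: 11.7
```

Call:
send_rows(xyz=[[0, 0, -25], [0, 0, -60], [-4, 15, -95], [-16, 45, -120], [-25, 83, -127], [-35, 123, -127], [-45, 163, -127], [-55, 203, -127], [-64, 240, -127], [-64, 262, -127]], dr=[[0, 0, 0], [0, 0, 0], [0, 0, 0], [0, 0, 0], [0, 0, 0], [0, 0, 0], [0, 0, 0], [0, 0, 0], [0, 0, 0], [0, 0, 0]])

```text
time: 7.8
position: [0.5025, 0.0017, 0.1976]
tool_rot: [-0.002, 3.138, 0.003]
ft_force: [-0.2, 1.3, -0.4]
grip_width: 0.008
grip_force: 0.0
```

Call:
send_rows(xyz=[[0, 6, 0], [0, 10, 0], [0, 10, 0], [0, 10, 0], [0, 10, 0], [0, 10, 0], [0, 10, 0], [0, 10, 0], [0, 10, 0], [0, 10, 0]], dr=[[0, 0, 0], [0, 0, 0], [0, 0, 0], [0, 0, 0], [0, 0, 0], [0, 0, 0], [0, 0, 0], [0, 0, 0], [0, 0, 0], [0, 0, 0]])

```text
time: 8.63
position: [0.5006, 0.0061, 0.1966]
tool_rot: [0.006, 3.142, 0.0]
ft_force: [0.8, 0.0, 0.4]
grip_width: 0.004
grip_force: 0.0
```

```bash
python3 - <<'E'
from h import *
s=get_state(); im=get_image('wrist')[:,:,::-1]; P=(s['position'],s['tool_rot'])
cv2.imwrite('pics/w3.png',im); print(P)
m=(im.max(2)<100).astype(np.uint8)
for c in blobs(im,m,(260,95,380,170),100)[:3]:
    W=np.array([onz('wrist',p[0],.064,P)[:2] for p in c],np.float32)*1000; print(cv2.boundingRect(c),cv2.minAreaRect(W))
E
```

```text
(array([0.50063604, 0.00614083, 0.19656388]), array([6.30880400e-03, 3.14152118e+00, 8.76039260e-05]))
(288, 118, 68, 24) ((433.16326904296875, 7.4715118408203125), (59.30337905883789, 20.587295532226562), 87.839599609375)
(367, 95, 13, 75) ((435.169677734375, 53.6844596862793), (67.34234619140625, 11.158348083496094), 0.8239455819129944)
(260, 154, 15, 16) ((461.58929443359375, -42.14862823486328), (12.9966402053833, 13.755106925964355), 88.92984771728516)
```

View pics/w3.png

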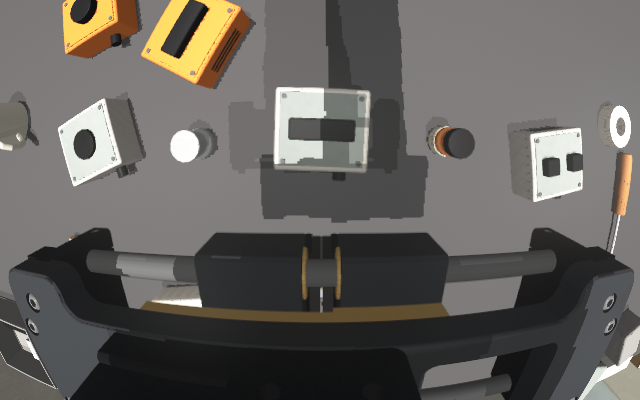

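The bar key is at (322,130) and matches its known 60 x 20 mm size. I'll press at about (0.436, 0.007).

Call:
send_rows(xyz=[[30, 0, 5], [60, 1, 20], [65, 1, 55], [65, 1, 86], [65, 1, 102], [65, 1, 109], [65, 1, 115], [65, 1, 119], [65, 1, 123], [65, 1, 126]], dr=[[0, 0, 0], [0, 0, 0], [0, 0, 0], [0, 0, 0], [0, 0, 0], [0, 0, 0], [0, 0, 0], [0, 0, 0], [0, 0, 0], [0, 0, 0]])

```text
time: 9.52
position: [0.4365, 0.0076, 0.073]
tool_rot: [0.006, 3.141, 0.001]
ft_force: [-13.6, -1.2, 40.5]
grip_width: 0.006
grip_force: 20.3
```

Call:
send_rows(xyz=[[0, 0, 1], [0, 0, 2], [0, 0, 2], [0, 0, 2], [0, 0, 2], [0, 0, 2], [0, 0, 2], [0, 0, 2], [0, 0, 2], [0, 0, 2]], dr=[[0, 0, 0], [0, 0, 0], [0, 0, 0], [0, 0, 0], [0, 0, 0], [0, 0, 0], [0, 0, 0], [0, 0, 0], [0, 0, 0], [0, 0, 0]])

```text
time: 10.35
position: [0.4365, 0.0076, 0.073]
tool_rot: [0.006, 3.141, 0.002]
ft_force: [-14.8, -1.1, 34.3]
grip_width: 0.007
grip_force: 16.9
```

Bottomed at a tip height of 56 mm, so the bar key is fully in. Lifting clear.

Call:
send_rows(xyz=[[0, 0, -20], [0, 0, -55], [0, 0, -90], [-15, 0, -120], [-40, 0, -130], [-64, 0, -130], [-64, 0, -130], [-64, 0, -130], [-64, 0, -130], [-64, 0, -130]], dr=[[0, 0, 0], [0, 0, 0], [0, 0, 0], [0, 0, 0], [0, 0, 0], [0, 0, 0], [0, 0, 0], [0, 0, 0], [0, 0, 0], [0, 0, 0]])

```text
time: 11.18
position: [0.4988, 0.0073, 0.1983]
tool_rot: [-0.006, -3.141, -0.0]
ft_force: [-0.3, 0.1, 0.2]
grip_width: 0.003
grip_force: 0.0
```

```bash
python3 - <<'E'
from h import *
w=get_image('wrist')[:,:,::-1]; sc=get_image('scene')[:,:,::-1]
a=np.vstack([w[60:210],sc[150:320]]); cv2.imwrite('pics/fin.png',a)
go([.5,.007,.2],90)
E
```

```text
t 11.2833 pos [0.4989 0.0073 0.1984] shift [-1.1 -0.3 -1.6] dr [ 0.0002 -0.0003 -0.0037] F [ 1.   0.6 -0.1] grip 0.008694958046450405
```

View pics/fin.png

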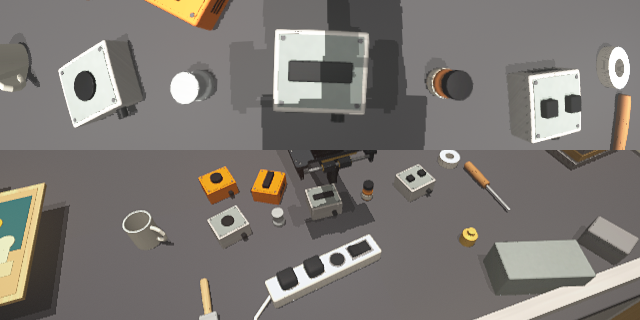

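The final views show the boxes and bystanders where they were, with both keys low in their boxes and the hand clear.

```bash
python3 -c "
from bench import *
print(close_job())"
```

```text
the job is handed in; nothing more can be done
None
```

I pushed the rocker over, then the round key in, then the bar key in; each was pushed to its stop. I handed the job in at about 11.3 s with the hand clear and nothing else visibly moved; no verdict came back.

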